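# Load the build tray from the picking rack in step order

### The arm

A 6-joint arm with a two-finger parallel gripper is mounted at the origin on the work surface. World frame = base frame: x ahead of the robot, y to its left, z up, the work surface at z = 0. Lengths are in mm, angles in rad, forces in N, time in s.
With the tool pointing down it reaches from about 400 to 825 mm from the base axis. Payload 7 kg.
Tool frame: the origin (TCP) lies between the finger pads; the fingertips stand 25 mm ahead of it and the grasp point (between the pads) lies 6 mm ahead of it; z points along the fingers, y is the line along which they close (so a half turn about z gives the same grasp; the last joint's range is limited). The gripper opens to 88 mm and grips with 3 to 60 N. Pads are 19 mm wide; open, the fingers measure 130 mm over their backs; the gripper's body (78 mm by 193 mm) begins 47 mm behind the grasp point.
Start: joints at [1.535, 0.359, 0.012, 0, -1.224, -0.288], TCP at [214.774, 639.896, 251.561] pointing down, gripper open.
Joint ranges: [-3.07, 3.07], [-1.43, 2.12], [-1.02, 1.25], [-3.03, 1.67], [-3.05, -0], [-3.03, 3.03]. Speed limits (rad/s): [2.39, 2.39, 3.01, 3.14, 3.14, 3.14].

### API

Orientations are given as a unit quaternion [w, x, y, z].
In Python, from rig import env gives the robot as it stands. Calls block until the motion is done:
- env.move_ptp(position, orientation): joint-space move of the TCP to a pose.
- env.movel(position, velocity=150, frame=None, stop_force=None): straight line of the TCP; frame=None keeps the orientation; velocity is the mean speed in mm/s. With stop_force (N) it stops when the force on the tool has changed by that much, and returns True; else False.
- env.set_joints(angles): joint-space move.
- env.move_gripper(opening, effort=None): finger opening in mm; effort is the grip in N (None keeps the last); returns when the fingers have stopped.
- env.hold(seconds).
- env.ik(position, orientation): joint angles nearest the present ones, or None.
- env.sense(): the state.
- env.read_camera(name): name is "scene" or "top" or "wrist"; returns a dict with "color" (384x512x3 uint8, red, green, blue), "depth" (384x512 float32, mm along the optical axis (not along the pixel's ray), 0 where there is no reading), "camera_matrix" (3x3 intrinsics, pixels), "R" (3x3) and "t" (3): a world point X has camera coordinates R X + t; the wrist camera has in their place "tool_from_camera" (4x4, takes a point from camera to tool coordinates, whose origin is the TCP and whose axes are the flange's). Camera axes: x right, y down, z forward; pixel columns grow to the right and rows downward; lengths in mm; the calibration is good to about 2 mm. The wrist camera is an equidistant fisheye: a pixel r from the principal point sees the ray r / f radians off the axis. A picture is of the moment at which its call begins: read the wrist's pose just before it.
A pose or a line that the arm cannot do raises env.PlanningError and nothing moves.
- env.sign_off(): hands the job in; it is judged then, once.
The state is a dict: "time_s": time; "joint_pos": joint angles; "dq": joint speeds; "effort": joint torques, N m; "ee_pos": TCP position; "eef_rot": TCP orientation; "contact_force": force on the tool from outside, world axes, zero at the start; "wrist_torque": the same for the moment, N m; "gripper_width": finger opening in mm; "grip_force": force on a finger pad.
Only numpy, scipy, OpenCV 4.12 (cv2) and the standard library are available. Lean on these libraries where they do the work, as an engineer would, in place of code of your own. Each camera call takes 0.05 s, during which the arm holds its last target. There are 200 camera calls.

### The job

The four robot parts on the plywood picking rack stand in the order in which they will be fitted, counted from the end nearest the robot arm. Move them all into the empty white build tray beside it, one to a compartment and in the same order, the nearest part into the nearest compartment and so on to the farthest. Set each one down gently (no dropping), same way up as it stood, in about the middle of its compartment, and do not disturb the car, the mug and the green parts separator lying around.

Things in the scene. Friction and masses are not known exactly. Their poses are not given: they have to be found in the camera images.
- motor_center (a point): motor: loose block motor of a robot kit standing upright, 36 (x) x 32 (y) mm and 52 mm tall: grey foot, white case, on top a grey round output hub 29 mm across and 6 mm high. Point at its centre, 26 mm above its underside; z up
- wheel_center (a point): wheel: loose wide drive wheel lying on its side, black tyre 46 mm across and 36 mm high, white and grey hub in its upper face. Point at its centre, 18 mm above its underside; z up (its axle)
- hub_center (a point): hub: loose control hub of a robot kit, a flat-lying brick 38 (x) x 56 (y) mm and 36 mm high, white upper case on a grey battery, one round button in the middle of the top. Point at its centre, 18 mm above its underside; z up
- sensor_center (a point): sensor: loose distance sensor, a slim upright white case 24 (x) x 48 (y) mm and 36 mm high with a black band at the foot; two round eyes 22 mm across stand out 9 mm from its -x face. Point at the centre of the case, 18 mm above its underside; z up
- dish_motor: one of four identical grey plastic sorting dishes of the rack, told only by what it holds: the dish in which the motor stands at the start. Fixed. 67 (x) x 132 (y) x 10 mm, walls and floor 3 mm thick; origin at the centre of its underside, axes as the rack's
- dish_wheel: one of four identical grey plastic sorting dishes of the rack, told only by what it holds: the dish in which the wheel stands at the start. Fixed. 67 (x) x 132 (y) x 10 mm, walls and floor 3 mm thick; origin at the centre of its underside, axes as the rack's
- dish_hub: one of four identical grey plastic sorting dishes of the rack, told only by what it holds: the dish in which the hub stands at the start. Fixed. 67 (x) x 132 (y) x 10 mm, walls and floor 3 mm thick; origin at the centre of its underside, axes as the rack's
- dish_sensor: one of four identical grey plastic sorting dishes of the rack, told only by what it holds: the dish in which the sensor stands at the start. Fixed. 67 (x) x 132 (y) x 10 mm, walls and floor 3 mm thick; origin at the centre of its underside, axes as the rack's
- rack: picking rack: fixed plywood base 300 (x) x 136 (y) mm, 9 mm high, a 17 mm batten at each end; carries the four dishes in a row along its x, centres at x = -102, -34, 34, 102 mm, floors 12 mm above the table. Origin: centre of underside, on the table; x points away from the robot, z up. Parts stand within 8 mm of their dish's centre, turned up to 0.2 rad from the rack
- tray: build tray: fixed white tray 286 (x; 322 with grip lips) x 142 (y) mm, empty, beside the rack (left or right). Four equal open compartments in a row along its x, centres at x = -102, -34, 34, 102 mm, y = 0, each 65 (x) x 136 (y) mm inside; floor 6, ribs 12, rim 14 mm above the table. Origin: centre of underside, on the table; x points away from the robot, z up
- car: bystander: half-built two-wheeled robot car, 150 x 135 x 67 mm, loose; origin on the table below its middle
- separator: bystander: flat green parts separator, 95 x 18 x 12 mm, loose; origin on the table near its middle
- mug: bystander: white mug 76 mm across and 85 mm high, loose; origin at the centre of its underside
There are look-alikes about, which are no part of the job. What is shaped like the part that bears sensor_center but purple or red is not meant.

How it is judged (in metres and radians):
At the end, for the whole second after the job is handed in: Each part stands in the tray compartment of the same rank, counted from the robot's end, as its dish in the rack: centre within 14 mm of the compartment's centre along the row and 20 mm across, on its floor (height within 4 mm), upright within 0.12 rad, released, at rest (((x of dish_motor in the frame of rack between -0.122 and -0.082 m and x of motor_center in the frame of tray between -0.116 and -0.088 m) or (x of dish_motor in the frame of rack between -0.054 and -0.014 m and x of motor_center in the frame of tray between -0.048 and -0.02 m) or (x of dish_motor in the frame of rack between 0.014 and 0.054 m and x of motor_center in the frame of tray between 0.02 and 0.048 m) or (x of dish_motor in the frame of rack between 0.082 and 0.122 m and x of motor_center in the frame of tray between 0.088 and 0.116 m)) and y of motor_center in the frame of tray between -0.02 and 0.02 m and z of motor_center in the frame of tray between 0.028 and 0.036 m and angle between each of motor_center, wheel_center, hub_center, sensor_center's own z axis and vertical below 0.12 rad and linear speed of each of motor, wheel, hub, sensor below 0.02 m/s and contact force between the fingers and motor below 0.05 N and ((x of dish_wheel in the frame of rack between -0.122 and -0.082 m and x of wheel_center in the frame of tray between -0.116 and -0.088 m) or (x of dish_wheel in the frame of rack between -0.054 and -0.014 m and x of wheel_center in the frame of tray between -0.048 and -0.02 m) or (x of dish_wheel in the frame of rack between 0.014 and 0.054 m and x of wheel_center in the frame of tray between 0.02 and 0.048 m) or (x of dish_wheel in the frame of rack between 0.082 and 0.122 m and x of wheel_center in the frame of tray between 0.088 and 0.116 m)) and y of wheel_center in the frame of tray between -0.02 and 0.02 m and z of wheel_center in the frame of tray between 0.02 and 0.028 m and contact force between the fingers and wheel below 0.05 N and ((x of dish_hub in the frame of rack between -0.122 and -0.082 m and x of hub_center in the frame of tray between -0.116 and -0.088 m) or (x of dish_hub in the frame of rack between -0.054 and -0.014 m and x of hub_center in the frame of tray between -0.048 and -0.02 m) or (x of dish_hub in the frame of rack between 0.014 and 0.054 m and x of hub_center in the frame of tray between 0.02 and 0.048 m) or (x of dish_hub in the frame of rack between 0.082 and 0.122 m and x of hub_center in the frame of tray between 0.088 and 0.116 m)) and y of hub_center in the frame of tray between -0.02 and 0.02 m and z of hub_center in the frame of tray between 0.02 and 0.028 m and contact force between the fingers and hub below 0.05 N and ((x of dish_sensor in the frame of rack between -0.122 and -0.082 m and x of sensor_center in the frame of tray between -0.116 and -0.088 m) or (x of dish_sensor in the frame of rack between -0.054 and -0.014 m and x of sensor_center in the frame of tray between -0.048 and -0.02 m) or (x of dish_sensor in the frame of rack between 0.014 and 0.054 m and x of sensor_center in the frame of tray between 0.02 and 0.048 m) or (x of dish_sensor in the frame of rack between 0.082 and 0.122 m and x of sensor_center in the frame of tray between 0.088 and 0.116 m)) and y of sensor_center in the frame of tray between -0.02 and 0.02 m and z of sensor_center in the frame of tray between 0.02 and 0.028 m and contact force between the fingers and sensor below 0.05 N); the robot touches nothing.
It fails at once if a part is dropped: let go in the air more than 25 mm above the height at which it stood ((height (world z) of motor_center above 0.063 m and contact force between motor and anything else below 0.005 N) or (height (world z) of wheel_center above 0.055 m and contact force between wheel and anything else below 0.005 N) or (height (world z) of hub_center above 0.055 m and contact force between hub and anything else below 0.005 N) or (height (world z) of sensor_center above 0.055 m and contact force between sensor and anything else below 0.005 N)).
It fails at once if the half-built robot car is shifted by more than 25 mm (distance of car from where it was at the start of the episode above 0.025 m).
It fails at once if the parts separator is shifted by more than 25 mm (distance of separator from where it was at the start of the episode above 0.025 m).
It fails at once if the mug is shifted by more than 25 mm (distance of mug from where it was at the start of the episode above 0.025 m).
It also fails if it takes over 102 s, if anything falls off the work surface, if the arm or the gripper's body presses on something with over 40 N, if the wrist force passes 120 N, or if a joint passes its speed limit or range.

## Working session

There is one attempt and no reset: what is moved stays moved. The work goes in short steps, each a Python script; the robot and the scene stay as the last script left them, time stands still between calls to the robot, and variables do not carry over. Pictures are saved under pics/ and viewed, at most 14 in all, crops included, and the job is handed in when it is done.

```bash
ls; mkdir -p pics; python3 - <<'E'
from rig import env
import cv2,numpy as np
for n in("scene","top"):
    c=env.read_camera(n); cv2.imwrite(f"pics/{n}0.png",cv2.resize(c["color"][:,:,::-1],(800,600),interpolation=cv2.INTER_CUBIC))
    np.savez(f"{n}0.npz",**c); print(n,c["camera_matrix"],c["R"],c["t"])
s=env.sense();print(s["time_s"],s["ee_pos"],s["eef_rot"])
E
```

```text
pics
scene [[400.23174878   0.         261.88847153]
 [  0.         400.23174878 195.94200011]
 [  0.           0.           1.        ]] [[ 0.87813172  0.47830611  0.01038969]
 [ 0.36852293 -0.66241098 -0.6522289 ]
 [-0.30508283  0.57657173 -0.75795086]] [-551.75880539 -180.26301574 1403.13363988]
top [[357.64335734   0.         261.54523781]
 [  0.         357.64335734 194.28531776]
 [  0.           0.           1.        ]] [[-2.41470193e-02 -9.99708399e-01  1.94591800e-04]
 [-9.98491801e-01  2.41080325e-02 -4.93247039e-02]
 [ 4.93056296e-02 -1.38534289e-03 -9.98782777e-01]] [  18.79688217  607.17218002 1015.65102604]
0.1 [214.66201559 639.54007725 250.73234178] [ 7.30978473e-04  9.86914146e-01 -1.61244941e-01 -4.76626922e-05]
```

View pics/scene0.png

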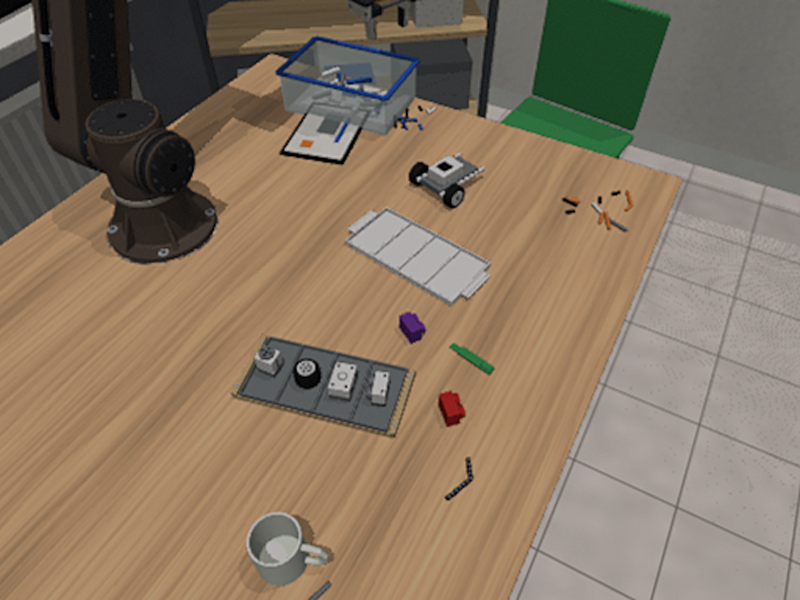

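View pics/top0.png

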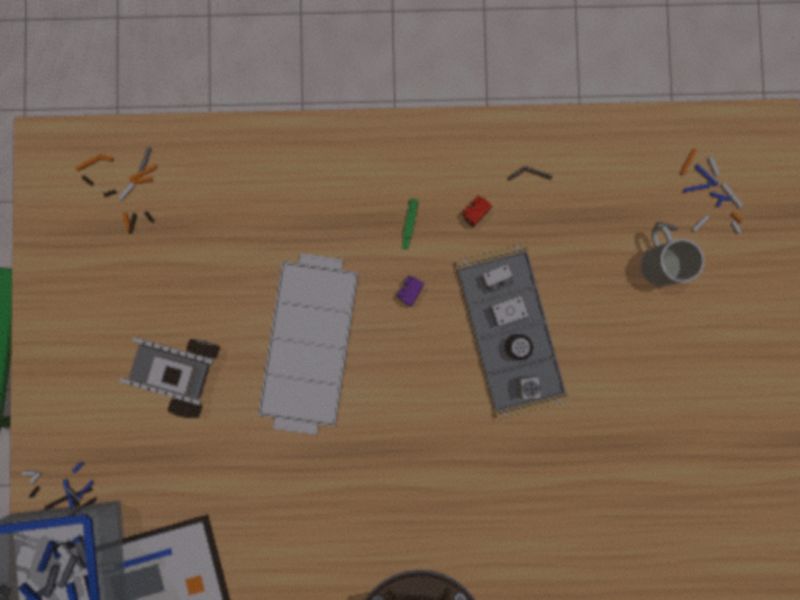

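The top view (800x600 px) shows the rack at (512,330). From the robot's end it holds the motor (530,388), wheel (519,347), hub (510,311) and white sensor (497,277). The empty tray is at (310,345). There are three sensor-shaped things: purple (410,290) and red (477,210) are look-alikes, and the white one in the rack's dish fits the description. I'll confirm it in a wrist close-up.

```bash
cat > u.py <<'E'
import numpy as np,cv2
def cloud(c):
    K=c["camera_matrix"];h,w=c["depth"].shape
    v,u=np.mgrid[:h,:w];d=c["depth"].astype(float)
    P=np.stack([(u-K[0,2])/K[0,0]*d,(v-K[1,2])/K[1,1]*d,d],-1)
    return (P-c["t"])@c["R"]
def plane(c,uv,z):
    K=c["camera_matrix"];r=np.c_[(np.asarray(uv,float)-K[:2,2])/K[0,0],np.ones(len(uv))]@c["R"]
    o=-c["R"].T@c["t"]; return o+r*((z-o[2])/r[:,2])[:,None]
E
python3 - <<'E'
import numpy as np,cv2
from u import *
c=dict(np.load("top0.npz"));P=cloud(c)
def px(a):return int(a*.64)
table=P[px(480):px(540),px(300):px(360),2];print("table z",np.median(table))
hsv=cv2.cvtColor(c["color"],cv2.COLOR_RGB2HSV)
low=(hsv[...,1]<70).astype(np.uint8)*255
for n,(x0,y0,x1,y1),z in(("tray",(245,245,370,445),12),("rack",(445,240,575,420),15)):
    m=np.zeros_like(low);s=np.s_[px(y0):px(y1),px(x0):px(x1)];m[s]=low[s]
    m=cv2.morphologyEx(m,cv2.MORPH_OPEN,np.ones((3,3)))
    m=cv2.morphologyEx(m,cv2.MORPH_CLOSE,np.ones((5,5)))
    k=max(cv2.findContours(m,0,2)[0],key=cv2.contourArea)[:,0]
    W=plane(c,k,z)[:,:2].astype(np.float32)
    (cx,cy),sz,a=cv2.minAreaRect(W);print(n,cx,cy,sz,a,"z",np.median(P[...,2][m>0]))
for n,(x,y) in dict(motor=(530,388),wheel=(519,347),hub=(510,311),sensor=(497,277)).items():
    s=np.s_[px(y)-20:px(y)+20,px(x)-20:px(x)+20];Q=P[s].reshape(-1,3)
    ctr=P[px(y),px(x)];q=Q[(Q[:,2]>32)&(np.hypot(*(Q-ctr)[:,:2].T)<36)]
    (rx,ry),sz,a=cv2.minAreaRect(q[:,:2].astype(np.float32));print(n,ctr,len(q),q[:,2].max(),(rx,ry),sz,a)
E
```

```text
table z 0.14746346497259652
tray 540.41015625 191.86721801757812 (145.39093017578125, 328.006591796875) 80.24723052978516 z 6.628405997044004
rack 554.0594482421875 -182.45352172851562 (273.8219909667969, 134.63999938964844) 13.213415145874023 z 13.508496027106645
motor [ 453.6014336  -202.93037998   65.35263726] 182 68.59510582246824 (451.8547058105469, -204.4843292236328) (36.11884307861328, 32.013427734375) 5.133906364440918
wheel [ 523.91683034 -190.23367053   45.17434301] 228 52.773827073890196 (523.8890991210938, -190.83697509765625) (45.572898864746094, 44.65779113769531) 87.91739654541016
hub [ 588.29270167 -174.92597658   49.09243567] 281 52.51795621048811 (588.6739501953125, -175.09446716308594) (38.06367492675781, 56.05515670776367) 17.03326988220215
sensor [ 650.2712755  -154.60094803   49.20288615] 203 52.633416795661326 (649.3118896484375, -156.86053466796875) (33.003326416015625, 48.198856353759766) 21.911693572998047
```

```bash
cat >> u.py <<'E'
from scipy.spatial.transform import Rotation as Ro
RACK=(554.06,-182.45,13.2);TRAY=(540.4,191.9,-9.75)
def at(F,x,y=0):
    a=np.radians(F[2]);return np.array([F[0]+x*np.cos(a)-y*np.sin(a),F[1]+x*np.sin(a)+y*np.cos(a)])
def quat(deg):   # tool down, closing line along the part's y
    a=np.radians(deg);x=[np.cos(a),np.sin(a),0];y=[np.sin(a),-np.cos(a),0]
    q=Ro.from_matrix(np.c_[x,y,[0,0,-1]]).as_quat();return [q[3],q[0],q[1],q[2]]
def wcloud(c,pos,q):
    K=c["camera_matrix"];h,w=c["depth"].shape;v,u=np.mgrid[:h,:w]
    x=(u-K[0,2])/K[0,0];y=(v-K[1,2])/K[1,1];r=np.hypot(x,y)+1e-9;d=c["depth"].astype(float)
    k=np.tan(np.minimum(r,1.5))/r
    P=np.stack([x*k*d,y*k*d,d],-1);T=c["tool_from_camera"]
    P=P@T[:3,:3].T+T[:3,3]
    return P@Ro.from_quat([q[1],q[2],q[3],q[0]]).as_matrix().T+pos
E
python3 - <<'E'
from rig import env
from u import *
for n,p,a in(("near",at(RACK,-102),13),("far",at(RACK,102),13),("tn",at(TRAY,-102),-10),("tf",at(TRAY,102),-10)):
    for z in(200,40):
        for b in(a,a+180):
            j=env.ik([*p,z],quat(b));print(n,z,b,None if j is None else np.round(j,2))
env.move_ptp([*at(RACK,20),300],quat(13))
s=env.sense();c=env.read_camera("wrist");np.savez("w1.npz",pos=s["ee_pos"],q=s["eef_rot"],**c)
print(s["time_s"],s["joint_pos"],c["tool_from_camera"],c["camera_matrix"])
cv2.imwrite("pics/w1.png",cv2.resize(c["color"][:,:,::-1],(800,600),interpolation=cv2.INTER_CUBIC))
E
```

```text
near 200 13 [-0.03  0.11 -0.44  0.   -1.02  1.83]
near 200 193 [-0.03  0.11 -0.44  0.   -1.02 -1.31]
near 40 13 [-0.03  0.32 -0.63  0.   -0.62  1.83]
near 40 193 [-0.03  0.32 -0.63  0.   -0.62 -1.31]
far 200 13 [ 0.05  0.39 -0.06  0.   -1.12  1.75]
far 200 193 [ 0.05  0.39 -0.06  0.   -1.12 -1.39]
far 40 13 [ 0.05  0.54 -0.22  0.   -0.81  1.75]
far 40 193 [ 0.05  0.54 -0.22  0.   -0.81 -1.39]
tn 200 -10 [ 0.85  0.09 -0.47  0.   -1.01  0.55]
tn 200 170 [ 0.85  0.09 -0.47  0.   -1.01 -2.59]
tn 40 -10 [ 0.85  0.31 -0.65  0.   -0.61  0.55]
tn 40 170 [ 0.85  0.31 -0.65 -0.   -0.61 -2.59]
tf 200 -10 [ 0.56  0.38 -0.08  0.   -1.11  0.84]
tf 200 170 [ 0.56  0.38 -0.08  0.   -1.11 -2.3 ]
tf 40 -10 [ 0.56  0.53 -0.24  0.   -0.8   0.84]
tf 40 170 [ 0.56  0.53 -0.24  0.   -0.8  -2.3 ]
3.2333 [ 2.53002645e-02  2.09932920e-01 -8.37898206e-02 -4.55531034e-05
 -1.27716020e+00  1.77314366e+00] [[ 2.76369410e-04 -9.62245956e-01 -2.72181270e-01  7.40824395e+01]
 [ 9.99999936e-01  2.04134193e-04  2.93709007e-04 -8.75089554e-01]
 [-2.27058800e-04 -2.72181334e-01  9.62245951e-01 -1.33807985e+02]
 [ 0.00000000e+00  0.00000000e+00  0.00000000e+00  1.00000000e+00]] [[297.31863964   0.         254.51918648]
 [  0.         297.31863964 185.8572831 ]
 [  0.           0.           1.        ]]
```

View pics/w1.png

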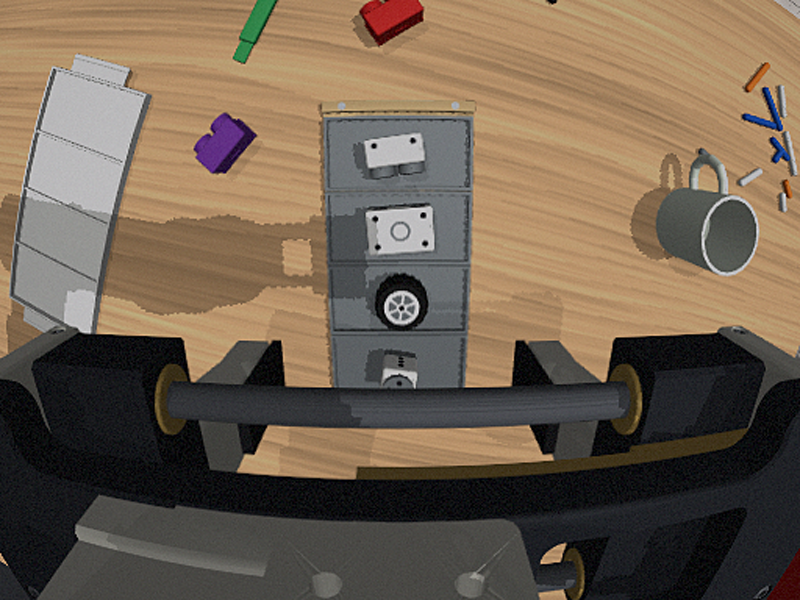

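In the wrist view, the white sensor is at (394,150) with two eyes on its near side, in the farthest dish. The hub is at (400,230), the wheel at (402,303) and the motor at (400,370). Next I'll check positions from this view and take the confirming crop.

```bash
python3 - <<'E'
from u import *
c=dict(np.load("w1.npz"));P=wcloud(c,c["pos"],c["q"])
print("table",P[int(280*.64),int(550*.64)])
for n,(x,y) in dict(motor=(452,-204),wheel=(524,-191),hub=(588.5,-175),sensor=(651,-156)).items():
    m=(P[...,2]>32)&(P[...,2]<75)&(np.hypot(P[...,0]-x,P[...,1]-y)<36)
    q=P[m];top=np.percentile(q[:,2],95);q2=q[q[:,2]>top-6]
    for Q in(q,q2):
        (rx,ry),sz,a=cv2.minAreaRect(Q[:,:2].astype(np.float32));print(n,len(Q),round(top,1),np.round((rx,ry,*sz,a),1))
# tray: white low-saturation points at rim height
hsv=cv2.cvtColor(c["color"],cv2.COLOR_RGB2HSV)
d=P-[*at(TRAY,0),0];a=np.radians(TRAY[2]);X=d[...,0]*np.cos(a)+d[...,1]*np.sin(a);Y=-d[...,0]*np.sin(a)+d[...,1]*np.cos(a)
m=(hsv[...,1]<60)&(P[...,2]>2)&(P[...,2]<25)&(abs(Y)<90)&(X>0)&(X<190)
print("tray seen x max",np.percentile(X[m],[98,99.5]),"y",np.percentile(Y[m],[1,99]), "z",np.median(P[m][:,2]))
cv2.imwrite("pics/crop.png",cv2.resize(c["color"][60:190,190:320,::-1],(520,520),interpolation=cv2.INTER_CUBIC))
E
```

```text
table [ 571.61602788 -333.08109768    0.87619746]
motor 430 64.9 [ 460.5 -203.3   24.4   33.7    8.5]
motor 141 64.9 [ 461.9 -202.7   16.    27.5    2.3]
wheel 916 49.9 [ 525.9 -190.5   47.7   46.2   12.6]
wheel 818 49.9 [ 526.4 -190.4   44.4   44.5   89.9]
hub 1243 50.1 [ 590.9 -174.1   38.1   56.4   17.7]
hub 1204 50.1 [ 590.7 -174.2   37.8   56.4   17.9]
sensor 918 50.0 [ 651.  -155.8   33.9   47.7   21.3]
sensor 729 50.0 [ 651.3 -155.9   33.1   47.4   21.8]
tray seen x max [157.99114165 161.92163793] y [-69.84652507  70.85472792] z 7.012692512610158
```

View pics/crop.png

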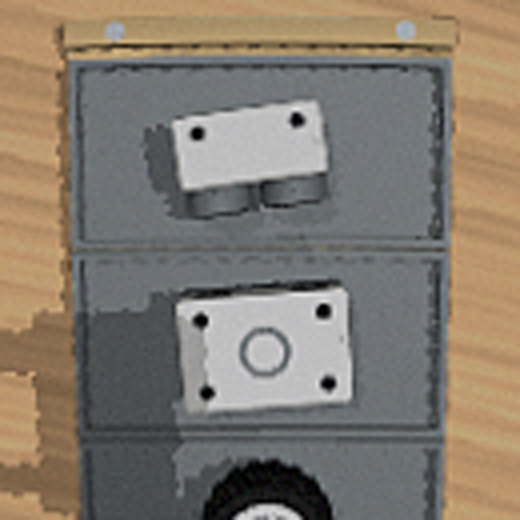

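The crop confirms it: the white sensor with its two eyes towards the robot stands in the last dish. The top and wrist measurements agree within 2 mm. Starting with the motor.

```bash
cat > pick.py <<'E'
from rig import env
from u import *
#      x, y, yaw, width, slot, TCP height above the floor
PARTS=dict(motor=(452.8,-204,5.1,32,-102,34),wheel=(525,-190.6,13.2,46,-34,29),
           hub=(589.8,-174.6,17.5,56,34,29),sensor=(654.4,-154.7,21.7,48,102,29))
def report(t):
    s=env.sense();print(t,"t",round(s["time_s"],1),"pos",np.round(s["ee_pos"],1),"w",round(s["gripper_width"],1),"grip",round(s["grip_force"],1),"F",np.round(s["contact_force"],1))
    return s
def run(n):
    x,y,a,w,slot,h=PARTS[n];q=quat(a);zp=12+h
    env.move_gripper(min(w+20,80),20)
    env.move_ptp([x,y,170],q)
    env.movel([x,y,90],150)
    if env.movel([x,y,zp],60,stop_force=15): report("hit on descent");raise SystemExit
    env.move_gripper(w-8,20);s=report(n+" gripped")
    if abs(s["gripper_width"]-w)>4 or s["grip_force"]<3: raise SystemExit("bad grip")
    env.movel([x,y,170],100);s=report("lifted")
    if abs(s["gripper_width"]-w)>4: raise SystemExit("lost")
    t=at(TRAY,slot);q=quat(TRAY[2]);zt=6+h
    env.move_ptp([*t,170],q);env.movel([*t,zt+12],100)
    env.hold(.3)
    print("touch",env.movel([*t,zt-3],20,stop_force=4));report("down")
    env.hold(.2);env.move_gripper(min(w+20,80));env.hold(.2)
    env.movel([*t,170],100);report("released")
def look(tag,p,yaw,z=300):
    env.move_ptp([*p,z],quat(yaw));s=env.sense();c=env.read_camera("wrist")
    np.savez(tag+".npz",pos=s["ee_pos"],q=s["eef_rot"],**c)
    cv2.imwrite(f"pics/{tag}.png",cv2.resize(c["color"][:,:,::-1],(800,600),interpolation=cv2.INTER_CUBIC))
E
python3 - <<'E'
from pick import *
run("motor")
look("w2",at(TRAY,-60)-[90,0],0)
E
```

```text
motor gripped t 6.9 pos [ 453.  -204.    46.3] w 31.8 grip 20.0 F [0.2 0.8 2.4]
lifted t 8.3 pos [ 452.4 -203.9  169.3] w 31.6 grip 20.0 F [ 0.3  0.  -1.3]
touch True
down t 12.0 pos [439.8 209.1  40.1] w 32.0 grip 20.0 F [-0.7  0.   2.2]
released t 14.5 pos [439.6 208.9 169.4] w 52.4 grip 0.0 F [ 0.5  0.6 -0.9]
```

View pics/w2.png

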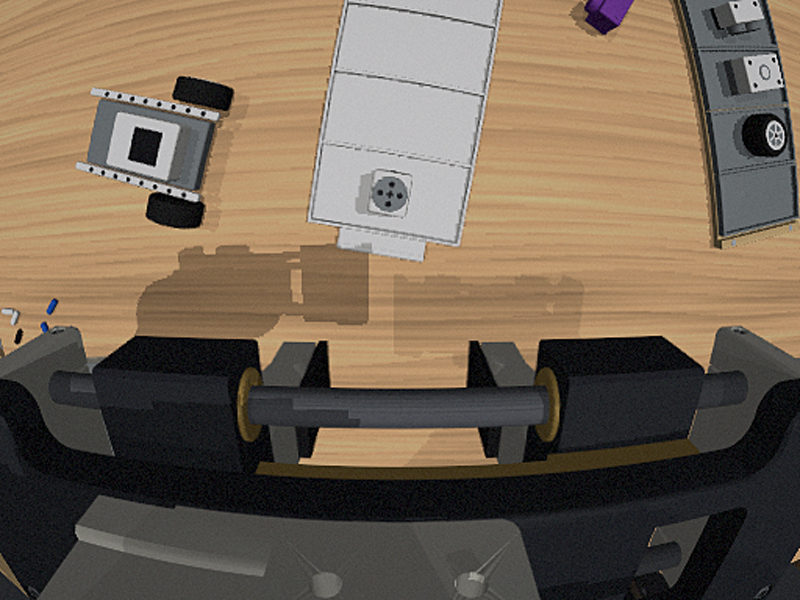

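The motor stands upright at (390,193), about the middle of the nearest compartment; car (155,140) and the other parts are untouched. The remaining three parts are next.

```bash
python3 - <<'E'
from pick import *
for n in("wheel","hub","sensor"): run(n)
look("w3",at(TRAY,20)-[110,0],0,330)
c=dict(np.load("w3.npz"));P=wcloud(c,c["pos"],c["q"])
for n,h in(("motor",40),("wheel",30),("hub",30),("sensor",30)):
    t=at(TRAY,PARTS[n][4]);m=(P[...,2]>h)&(P[...,2]<75)&(np.hypot(P[...,0]-t[0],P[...,1]-t[1])<42);q=P[m]
    (rx,ry),sz,a=cv2.minAreaRect(q[:,:2].astype(np.float32));print(n,"top",np.round(np.percentile(q[:,2],90),1),"off",np.round(np.array([rx,ry])-t,1),np.round(sz,1),round(a,1))
E
```

```text
wheel gripped t 19.4 pos [ 525.1 -190.6   41.3] w 45.5 grip 20.0 F [-0.9  0.9  2.9]
lifted t 20.8 pos [ 524.6 -190.5  169.3] w 45.7 grip 20.0 F [ 0.1 -0.4 -0.5]
touch True
down t 24.5 pos [506.8 197.6  35.2] w 45.5 grip 20.0 F [-0.5 -0.3  5.2]
released t 27.0 pos [506.6 197.5 169.3] w 66.1 grip 0.0 F [-0.4  0.4 -0.6]
hub gripped t 31.1 pos [ 589.9 -174.6   41.3] w 56.0 grip 20.0 F [-1.   0.2  2.3]
lifted t 32.5 pos [ 589.4 -174.5  169.2] w 56.0 grip 20.0 F [-0.1 -0.1 -1.3]
touch True
down t 36.1 pos [573.8 186.1  35.1] w 55.9 grip 20.0 F [-0.   0.6  3.1]
released t 38.6 pos [573.6 186.  169.2] w 76.0 grip 0.0 F [-0.6  0.5  0.1]
sensor gripped t 42.5 pos [ 654.6 -154.7   41.3] w 48.2 grip 20.0 F [-0.8  0.3  2. ]
lifted t 43.9 pos [ 654.  -154.7  169.1] w 48.1 grip 20.0 F [ 1.4 -0.3 -0.2]
touch True
down t 47.4 pos [640.8 174.6  35.2] w 47.7 grip 20.0 F [ 0.  -0.4  3.7]
released t 49.9 pos [640.5 174.5 169.1] w 68.2 grip 0.0 F [ 0.2 -0.1 -1. ]
motor top 59.1 off [0.2 1.2] [31.9 35.2] 80.6
wheel top 44.1 off [-0.3  1. ] [45.5 46. ] 89.5
hub top 44.0 off [0.2 1. ] [56.3 39. ] 79.5
sensor top 43.9 off [-4.3  1.7] [47.7 34.2] 79.9
```

View pics/w3.png

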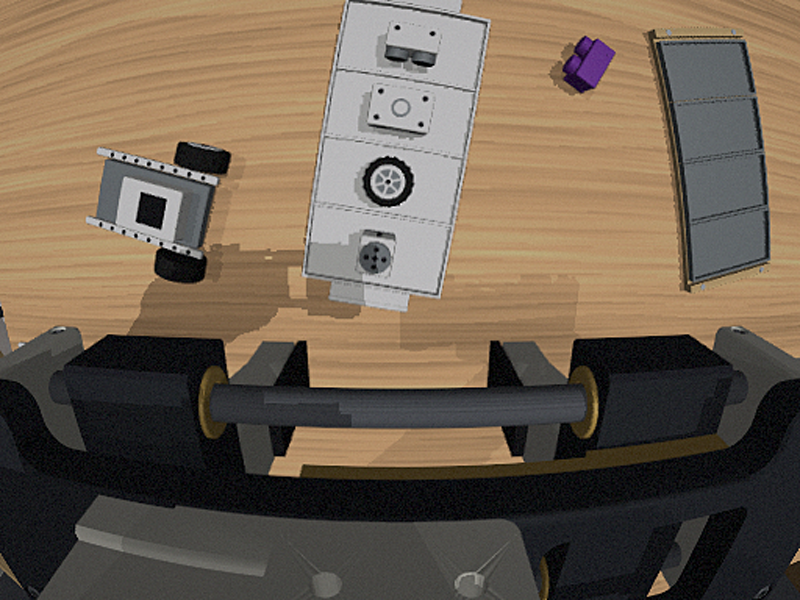

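All four parts stand upright in order: motor (375,255), wheel (388,182), hub (400,107) and sensor (412,45). Each is within about 2 mm of its compartment's centre (the sensor's 4 mm reading includes its eyes), and the rack is empty.

```bash
python3 -c "
from rig import env
print(env.sign_off())"
```

```text
the job is handed in; nothing more can be done
None
```

The motor, wheel, hub and sensor now stand upright in the tray's four compartments in their rack order, each about 2 mm or less from its compartment's centre, and the job is handed in; no verdict came back.

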